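# Let off the ratchet clamp on the vial block

### The arm

A 6-joint arm with a two-finger parallel gripper is mounted at the origin on a cart in front of the work surface, level with it; the furniture and walls round the work are solid. World frame = base frame: x ahead of the robot, y to its left, z up, the work surface at z = 0. Lengths are in mm, angles in rad, forces in N, time in s.
With the tool pointing down it reaches from about 300 to 775 mm from the base axis. Payload 14.6 kg.
Tool frame: the origin (TCP) lies midway between the tips of the shut fingers; the grasp point (between the pads) lies 19 mm behind it; y points along the fingers, z is the direction in which the jaws open and shut, and the axes are right-handed (so a half turn about y gives the same grasp; the last joint's range is limited). The gripper opens to 94 mm and grips with 3 to 60 N. Pads are 16 mm wide; open, the fingers measure 119 mm over their backs; the gripper's body (75 mm by 177 mm) begins 78 mm behind the grasp point.
Start: joints at [1.066, 0.3, 1.521, -0, 1.321, -0.067], TCP at [233.167, 498.119, 205.446] pointing down, gripper open.
Joint ranges: [-3.03, 3.03], [-0.79, 2.21], [0.23, 2.52], [-1.04, 4.18], [0, 3.07], [-2.55, 2.55]. Speed limits (rad/s): [2.22, 2.22, 2.57, 3.14, 3.14, 3.14].

### API

Orientations are given as [roll, pitch, yaw] about the fixed x, y, z axes, in that order (R = Rz(yaw) Ry(pitch) Rx(roll)).
In Python, from cell import manip gives the robot as it stands.
- The arm moves only by the tool play_rows, never from a script. Its argument "series" is a list of rows, each a list of 3 entries, a list of its own where there are three numbers: the shift along the tool's x, y, z in m, then the turn about the tool's y in rad, then the closure, from 0 (fully open) to 1 (shut). In form: [[[dx, dy, dz], twist, grip], ...]. A call has 1 to 20 rows; each row is the pose to reach, as a shift and turn from the pose measured when the call began, along the tool's axes at that moment; what a row does not reach only later rows make up. A row lasts 1/10 s, in which the tool goes at most 50 mm and 8.59 degrees, less where a joint would pass 70% of its speed; a pose out of reach is approached as far as the arm can. A call with a gripper value outside its range is refused whole. The fingers move at their own pace and stop on an object; "squeeze" is the grip in N (left out, the last holds). Time passes only in rows, so rows that repeat a pose let the fingers close. It gives the time, the measured TCP pose, the force and the opening at its end, in the units of the state.
- manip.read_state(): the state, without advancing time (a new reading comes with each control period).
- manip.camera(name): name is "scene" or "top"; returns the picture (400x640x3 uint8, red, green, blue); there is no depth.
- manip.camera_params(name): a dict with "K" (3x3 intrinsics, pixels), "dist_coeffs" ([k1, k2, p1, p2, k3] as OpenCV has them; the pictures are not rectified), "rvec" (rotation vector, rad) and "tvec" (3), from world to camera coordinates, as OpenCV has them. Camera axes: x right, y down, z forward; pixel columns grow to the right and rows downward; lengths in mm; the calibration is good to about 2 mm. A picture is of the moment at which its call begins. camera_params takes no time and is no camera call.
- manip.sign_off(): hands the job in, once; it reports no verdict.
The state is a dict: "clock": time; "joints": joint angles; "qd": joint speeds; "effort": joint torques, N m; "eef_pos": TCP position; "eef_rot": TCP orientation; "wrist_force": force on the tool from outside, world axes, zero at the start; "moment": the same for the moment, N m; "finger_gap": finger opening in mm.
Only numpy, scipy, OpenCV 4.12 (cv2) and the standard library are available. Lean on these libraries where they do the work, as an engineer would, in place of code of your own. Each camera call takes 0.05 s, during which the arm holds its last target. There are 200 camera calls.

### The job

The small ratchet clamp on the bench still holds the pale grey vial block. Flick its red pawl off the ratchet wheel so that it stays off, then ease the drum back slowly by the black crank knob, clockwise, until it is fully slack and the jaw stands right back. Leave the vial block seated where it is and do not disturb the brown bottle.

Things in the scene. Friction and masses are not known exactly. Their poses are not given: they have to be found in the camera images.
- pawl (a joint): Red pawl of the ratchet clamp (a grey base plate 135 x 290 x 12 mm fixed on the bench, with an aluminium jaw and stop, a toothed steel wheel and a crank). Angle in rad: 0 = in the teeth, 0.7 = fully off; it grows as the pawl turns clockwise seen from above. An over-centre spring (at most about 4 N at the pin) snaps it to whichever end is nearer, the middle being 0.35; it counts as off above 0.5. While it is in the teeth the drum cannot be turned back.
- pawl_pin (a point): Point on the axis of the upright red pin on the pawl's tail by which it is worked: 10 mm in diameter, standing free from 38 to 76 mm above the bench; this point is 58 mm above the bench. The pin circles the pawl pivot at 45 mm; the pawl arm below it lies 30 to 38 mm above the bench. Going off (clockwise from above) takes it about 31 mm, roughly towards the robot.
- pawl_pivot (a point): Point on the upright axis about which the pawl turns, 35 mm above the bench. Everything there is lower than 43 mm.
- drum (a joint): Winding angle of the drum and ratchet wheel in rad: 1.6 to 1.8 at the start (jaw close to the vial block), 0 = fully slack, at a stop (jaw right back). It grows anticlockwise seen from above, so it is eased back clockwise. A hub drag (2.5 N at the knob) keeps it wherever it is left; no spring drives it.
- knob_mid (a point): Point on the axis of the black crank knob, an upright round grip 20 mm in diameter that spins freely on the crank arm, from 51 to 86 mm above the bench; this point is 69 mm above the bench. It circles the drum axis at 50 mm. Jaw, stop and vial block, all below 55 mm, are the only things under its path.
- drum_axis (a point): Point on the upright axis of the drum, 50 mm above the bench; ratchet wheel 73 mm in diameter, crank arm up to 50 mm and hub to 55 mm above the bench.
- vial_block: Loose pale grey block with 12 holes, 70 x 94 x 42 mm, 0.24 kg, standing on the clamp's base plate (12 mm above the bench) between jaw and stop; origin at the centre of its underside, z up. Stays where it is.
- amber_bottle: Bystander: brown bottle with black cap, 63 mm in diameter, 132 mm tall, standing at the left of the bench; origin at the centre of its underside, z up.
Things that resemble listed ones, but are neither listed nor needed, are in the scene too. Leave any blue look-alike of the vial_block alone.

How it is judged:
By the outcome, as a careful person would: the job done as asked, in the order asked, and still so for the second after the job is handed in, with the robot touching nothing.
It also fails if it takes over 40 s, if anything falls off the work surface, if the arm or the gripper's body presses on something with over 40 N, if the wrist force passes 120 N, or if a joint passes its speed limit or range.

## Working session

There is one attempt and no reset: what is moved stays moved. The work goes in short steps, Python scripts to look and compute and a tool call to move; the robot and the scene stay as the last step left them, time stands still between calls to the robot, and variables do not carry over. Pictures are saved under pics/ and viewed, about 8 in all and at most 12, crops included, and the job is handed in when it is done.

Besides the shell and the picture viewer there is one more tool, called after ">>>" in YAML: its name, and indented under it one key for each argument. play_rows: Moves the arm, as the interface text tells. Its arguments: {"type":"object","properties":{"series":{"type":"array","items":{"type":"array"}},"squeeze":{"type":"number"}},"required":["series"]}

```bash
mkdir -p pics
cat > h.py <<'E'
import numpy as np, cv2
from cell import manip
def cam(n):
    p=manip.camera_params(n); return [np.array(p[k],float) for k in("K","dist_coeffs","rvec","tvec")]
def ray(n,uv):
    K,d,r,t=cam(n); R=cv2.Rodrigues(r)[0]
    q=cv2.undistortPoints(np.array([[uv]],float),K,d)[0,0]
    return -R.T@t.ravel(), R.T@np.array([q[0],q[1],1])
def onz(n,uv,z):
    c,v=ray(n,uv); return c+v*(z-c[2])/v[2]
def tri(uv1,uv2,a="scene",b="top"):
    c1,v1=ray(a,uv1);c2,v2=ray(b,uv2)
    s=np.linalg.lstsq(np.c_[v1,-v2],c2-c1,rcond=None)[0]
    p,q=c1+v1*s[0],c2+v2*s[1]; return (p+q)/2,np.linalg.norm(p-q)
def proj(n,P):
    K,d,r,t=cam(n); return cv2.projectPoints(np.array(P,float).reshape(-1,1,3),r,t,K,d)[0][:,0]
def snap(n,f=None):
    im=manip.camera(n)
    if f: cv2.imwrite("pics/"+f,im[:,:,::-1])
    return im
E
python3 - <<'E'
from h import *
a=snap("scene");b=snap("top")
np.save("a.npy",a);np.save("b.npy",b)
cv2.imwrite("pics/1.png",a[:,:,::-1]);cv2.imwrite("pics/2.png",b[:,:,::-1])
print(manip.read_state())
for n in("scene","top"):print(ray(n,(320,200)))
E
```

```text
{'clock': 0.1, 'joints': array([ 1.06642462e+00,  3.00424669e-01,  1.52149566e+00,  1.09468486e-05,
        1.32071868e+00, -6.65778709e-02]), 'qd': array([ 0.00074814, -0.00044883, -0.00015881, -0.00183533, -0.00065914,
       -0.00033003]), 'effort': array([ 1.68034916e-03, -5.32648158e+01, -3.53279579e+01,  7.08686910e-02,
        2.36207078e-02, -2.61178923e-05]), 'eef_pos': array([233.04530006, 497.93117928, 204.94793794]), 'eef_rot': array([-1.57183966e+00,  8.01925889e-05, -4.37796595e-01]), 'wrist_force': array([ 0.26715958, -0.78522007, -0.08570918]), 'moment': array([ 0.05318022, -0.00608103,  0.00033204]), 'finger_gap': 93.90106545280699}
(array([ 29.79050011, 908.6497771 , 978.84967954]), array([ 0.39433188, -0.62352684, -0.67517106]))
(array([474.25179984,  51.67505642, 929.19523865]), array([ 0.11526473, -0.03558852, -0.99271271]))
```

View pics/1.png

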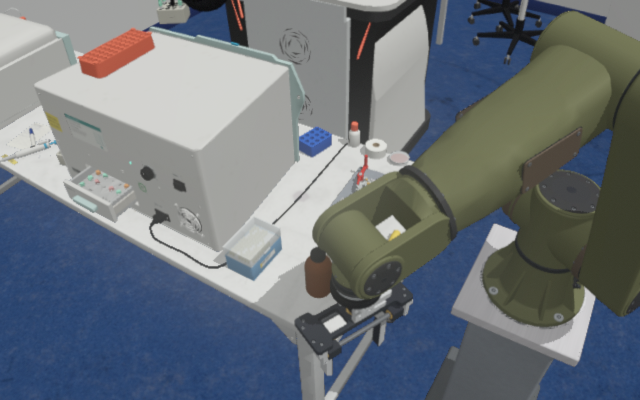

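View pics/2.png

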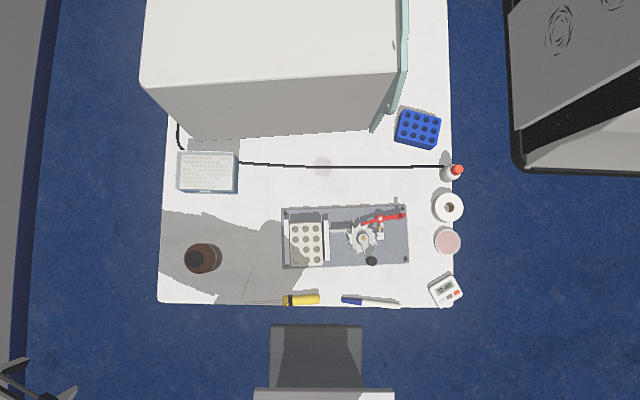

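The top view shows the clamp at about (345,236), with the vial block at (306,243), red pawl at about (385,217) and black knob at about (371,261). The bottle is at (202,258) and the blue look-alike rack at (418,130). The arm hides the clamp in the scene view. I'll enlarge the top crop.

Run:
```python
from h import *
b=np.load("b.npy")
c=cv2.resize(b[190:285,270:420],None,fx=5,fy=5,interpolation=cv2.INTER_CUBIC)
cv2.imwrite("pics/3.png",c[:,:,::-1])
print("axis",onz("top",(362,239),50),"knob",onz("top",(371.5,261),86))
hsv=cv2.cvtColor(b,cv2.COLOR_RGB2HSV)
m=((hsv[...,0]<8)|(hsv[...,0]>172))&(hsv[...,1]>130)&(hsv[...,2]>80)
m=m.astype(np.uint8);m[:195]=0
n,l,s,ce=cv2.connectedComponentsWithStats(m)
for i in range(1,n):
    if s[i,4]>5:print(s[i],ce[i])
```

```text
axis [492.95635582 -73.43265118  50.        ] knob [446.79551901 -88.78629864  86.        ]
[362 213  44  12 141] [384.4822695  218.21276596]
[454 290   5   5  14] [455.92857143 291.92857143]
```

View pics/3.png

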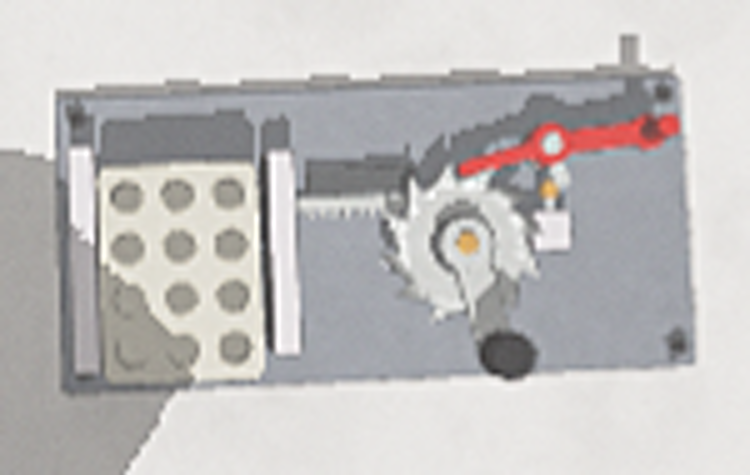

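In the crop, the grey-white block at crop (182,270) with 12 holes sits between jaw and stop, so it is the vial block. The blue one is elsewhere. The pawl pivot is at about (552,143), its pin at about (655,127), the knob at (508,352) and the drum axis at (467,242). I'll swing the arm behind the clamp so the scene camera can see it.

>>> play_rows:
  series:
    - [[0.54, -0.05, -0.57], 1.13, 0.3]
    - [[0.54, -0.05, -0.57], 1.13, 0.3]
    - [[0.54, -0.05, -0.57], 1.13, 0.3]
    - [[0.54, -0.05, -0.57], 1.13, 0.3]
    - [[0.54, -0.05, -0.57], 1.13, 0.3]
    - [[0.54, -0.05, -0.57], 1.13, 0.3]
    - [[0.54, -0.05, -0.57], 1.13, 0.3]
    - [[0.54, -0.05, -0.57], 1.13, 0.3]
    - [[0.54, -0.05, -0.57], 1.13, 0.3]
    - [[0.54, -0.05, -0.57], 1.13, 0.3]
    - [[0.54, -0.05, -0.57], 1.13, 0.7]
    - [[0.54, -0.05, -0.57], 1.13, 0.7]
    - [[0.54, -0.05, -0.57], 1.13, 0.7]
    - [[0.54, -0.05, -0.57], 1.13, 0.7]
    - [[0.54, -0.05, -0.57], 1.13, 0.7]
    - [[0.54, -0.05, -0.57], 1.13, 0.7]
    - [[0.54, -0.05, -0.57], 1.13, 0.7]
    - [[0.54, -0.05, -0.57], 1.13, 0.7]
    - [[0.54, -0.05, -0.57], 1.13, 0.7]
    - [[0.54, -0.05, -0.57], 1.13, 0.7]
  squeeze: 10

```text
clock: 2.1
eef_pos: [480.4, -246.2, 255.7]
eef_rot: [-1.571, -0.001, -1.567]
wrist_force: [-1.3, 0.7, -0.6]
finger_gap: 28.2
```

Run:
```python
from h import *
a=snap("scene");np.save("a.npy",a)
s=manip.read_state();print(s["clock"],s["eef_pos"],s["eef_rot"],s["finger_gap"],s["wrist_force"])
q=proj("scene",[[540,-80,50],[450,-180,50],[450,30,50]]);print(q)
x0,y0=(q.min(0)-12).astype(int);x1,y1=(q.max(0)+22).astype(int);print(x0,y0)
cv2.imwrite("pics/4.png",cv2.resize(a[y0:y1,x0:x1],None,fx=6,fy=6,interpolation=cv2.INTER_CUBIC)[:600,:800,::-1])
```

```text
2.15 [ 480.50922035 -246.29685522  255.8040858 ] [-1.57090578e+00 -1.05674095e-03 -1.56663553e+00] 28.168864745560345 [-0.23719672  0.25948139  0.39684147]
[[354.05282537 176.83074401]
 [398.1840733  167.75398483]
 [364.13756533 211.36281224]]
342 155
```

View pics/4.png

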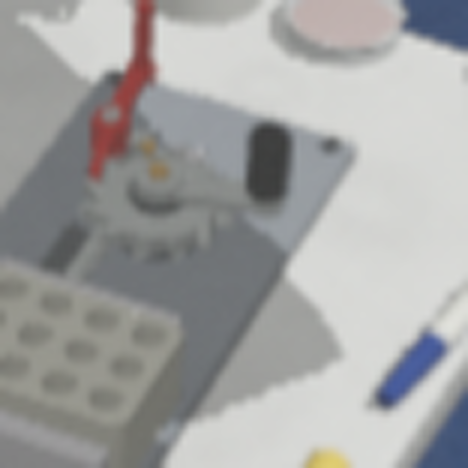

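The scene crop now shows the red pin upright at crop (145,0–80), the pivot at (112,118) and the knob at (268,125–200), all clear of the arm. The drum hub is at about (157,172). Next I'll triangulate them.

Run:
```python
from h import *
a=np.load("a.npy");b=np.load("b.npy")
def red(im,box):
    h=cv2.cvtColor(im,cv2.COLOR_RGB2HSV);m=((h[...,0]<8)|(h[...,0]>172))&(h[...,1]>120)&(h[...,2]>60)
    o=np.zeros_like(m);x0,y0,x1,y1=box;o[y0:y1,x0:x1]=m[y0:y1,x0:x1];return o
def dark(im,box):
    g=im.max(2)<60;o=np.zeros_like(g);x0,y0,x1,y1=box;o[y0:y1,x0:x1]=g[y0:y1,x0:x1];return o
ra=red(a,(350,140,375,190))
for y in range(140,190):
    x=np.where(ra[y])[0]
    if len(x):print(y,x.min(),x.max(),end="; ")
print()
rb=red(b,(355,205,412,228))
for x in range(388,410):
    y=np.where(rb[:,x])[0]
    if len(y):print(x,y.min(),y.max(),end="; ")
print()
ka=dark(a,(378,170,396,196));kb=dark(b,(360,250,385,272))
for k in(ka,kb):
    y,x=np.where(k);print(x.min(),x.max(),y.min(),y.max(),x.mean(),y.mean(),len(x))
print("pivot",tri((360.7,174.7),(380.4,218.6)))
print("axis",tri((342+157/6,155+170/6),(270+467/5,190+242/5)))
y,x=np.where(kb);print("knobtop",tri((386.7,176.5),(371.6,260.6)),tri((386.5,182),(x.mean(),y.mean())))
```

```text
156 365 366; 159 365 365; 160 365 365; 161 365 365; 162 365 365; 163 365 365; 164 365 365; 165 365 365; 166 364 366; 167 363 366; 168 363 365; 169 362 364; 170 362 363; 171 361 363; 172 362 363; 175 358 362; 176 358 362; 177 358 361; 178 358 361; 179 358 361; 180 358 359; 181 358 358; 182 358 358; 183 357 357; 
388 216 219; 389 216 219; 390 215 218; 391 216 218; 392 216 218; 393 215 218; 394 215 218; 395 215 218; 396 214 218; 397 214 218; 398 213 218; 399 213 219; 400 217 218; 401 214 218; 402 214 217; 403 213 216; 404 213 216; 405 214 215; Traceback (most recent call last):
  File "<stdin>", line 20, in <module>
    return umr_minimum(a, axis, None, out, keepdims, initial, where)
ValueError: zero-size array to reduction operation minimum which has no identity
```

Run:
```python
from h import *
print("pivot",tri((360.7,174.7),(380.4,218.6)))
print("axis",tri((342+157/6,155+170/6),(270+467/5,190+242/5)))
print("knobtop",tri((386.7,176.8),(371.6,260.6)),onz("top",(371.6,260.6),86),onz("scene",(386.7,176.8),86))
for t in ((403.5,214.8),(402,215.2)):
  for v in (154,156): print("pin top",t,v,tri((365.5,v),t))
  print(onz("top",t,76))
p=onz("top",(380.4,218.6),43);print("piv",p)
for y in (-152,-157,-162,-167):
  for x in(535,545,555):
    print(x,y,proj("scene",[[x,y,38],[x,y,76]]).round(1).tolist(),proj("top",[[x,y,38],[x,y,76]]).round(1).tolist())
a=np.load("a.npy");cv2.imwrite("pics/5.png",cv2.resize(a[135:205,335:405],None,fx=8,fy=8,interpolation=cv2.INTER_CUBIC)[:,:,::-1])
```

```text
pivot (array([ 539.12756426, -117.64540638,   31.24489954]), np.float64(1.7710984999775288))
axis (array([494.04707731, -76.94273418,  48.10453723]), np.float64(0.7301749110426007))
knobtop (array([446.63248288, -90.08267116,  82.28865863]), np.float64(1.9865776798769639)) [447.62833023 -88.98845819  86.        ] [444.08325379 -86.51966107  86.        ]
pin top (403.5, 214.8) 154 (array([ 545.98904   , -158.65585116,   76.5408963 ]), np.float64(0.1962975152159534))
pin top (403.5, 214.8) 156 (array([ 546.74419446, -160.89039224,   67.49514659]), np.float64(0.18500820729931644))
[ 545.94786077 -158.83561267   76.        ]
pin top (402, 215.2) 154 (array([ 544.49608233, -154.79438478,   79.66053672]), np.float64(0.47969768137615587))
pin top (402, 215.2) 156 (array([ 545.23279497, -156.98024274,   70.67953893]), np.float64(0.49809399826298956))
[ 545.01149527 -155.57064105   76.        ]
piv [ 539.05282911 -115.02357047   43.        ]
535 -152 [[367.3, 166.9], [367.8, 156.5]] [[396.4, 220.9], [400.4, 219.8]]
545 -152 [[364.2, 165.8], [364.8, 155.5]] [[396.4, 216.5], [400.4, 215.2]]
555 -152 [[361.2, 164.7], [361.7, 154.4]] [[396.4, 212.0], [400.4, 210.5]]
535 -157 [[368.1, 166.0], [368.7, 155.6]] [[398.6, 221.0], [402.7, 219.9]]
545 -157 [[365.0, 164.9], [365.6, 154.6]] [[398.6, 216.5], [402.7, 215.2]]
555 -157 [[362.0, 163.8], [362.5, 153.5]] [[398.6, 212.1], [402.7, 210.6]]
535 -162 [[368.8, 165.0], [369.4, 154.7]] [[400.8, 221.0], [405.0, 219.9]]
545 -162 [[365.8, 164.0], [366.4, 153.6]] [[400.8, 216.6], [405.0, 215.3]]
555 -162 [[362.8, 162.9], [363.3, 152.6]] [[400.8, 212.1], [404.9, 210.6]]
535 -167 [[369.6, 164.1], [370.2, 153.8]] [[403.0, 221.1], [407.3, 220.0]]
545 -167 [[366.6, 163.0], [367.2, 152.7]] [[403.0, 216.6], [407.2, 215.3]]
555 -167 [[363.6, 162.0], [364.1, 151.7]] [[403.0, 212.2], [407.2, 210.7]]
```

View pics/5.png

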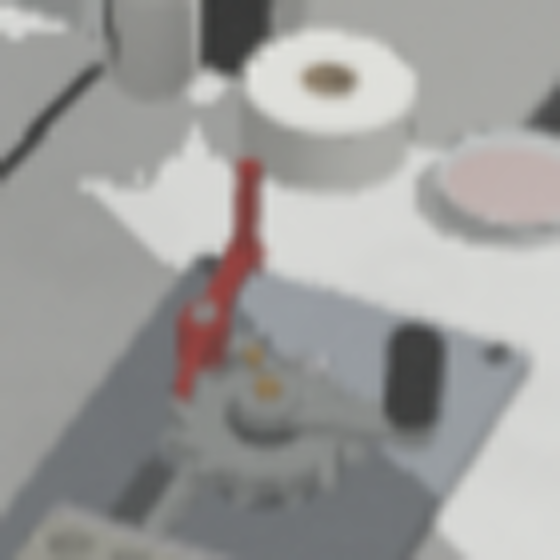

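Measured positions agree with the text:
- **Pin:** about (546,−159), top at z 76, 44.5 mm from the pivot at (539,−115).
- **Drum axis:** (494,−76).
- **Knob:** (446.5,−89), 49 mm from the axis.

I'll straddle the pin with the jaws along x.

>>> play_rows:
  series:
    - [[-0.087, 0.05, 0.066], 0, 0.7]
    - [[-0.087, 0.08, 0.066], 0, 0.7]
    - [[-0.087, 0.12, 0.066], 0, 0.7]
    - [[-0.087, 0.15, 0.066], 0, 0.7]
    - [[-0.087, 0.165, 0.066], 0, 0.7]
    - [[-0.087, 0.165, 0.066], 0, 0.7]
    - [[-0.087, 0.18, 0.066], 0, 0.7]
    - [[-0.087, 0.195, 0.066], 0, 0.7]
    - [[-0.087, 0.208, 0.066], 0, 0.7]
    - [[-0.087, 0.208, 0.066], 0, 0.78]
    - [[-0.087, 0.208, 0.066], 0, 0.78]
    - [[-0.087, 0.208, 0.066], 0, 0.78]

```text
clock: 3.35
eef_pos: [546.5, -159.4, 48.4]
eef_rot: [-1.57, -0.001, -1.567]
wrist_force: [0.3, -0.7, 0.0]
finger_gap: 20.6
```

Run:
```python
from h import *
a=snap("scene")
s=manip.read_state();print(s["clock"],s["eef_pos"],s["eef_rot"],s["finger_gap"],s["wrist_force"])
cv2.imwrite("pics/6.png",cv2.resize(a[125:205,325:405],None,fx=7,fy=7,interpolation=cv2.INTER_CUBIC)[:,:,::-1])
```

```text
3.4 [ 546.45978651 -159.42350339   48.38323624] [-1.56985987e+00 -1.48360934e-03 -1.56670319e+00] 20.672560939709662 [-0.14869568  0.02579321  0.61122754]
```

View pics/6.png

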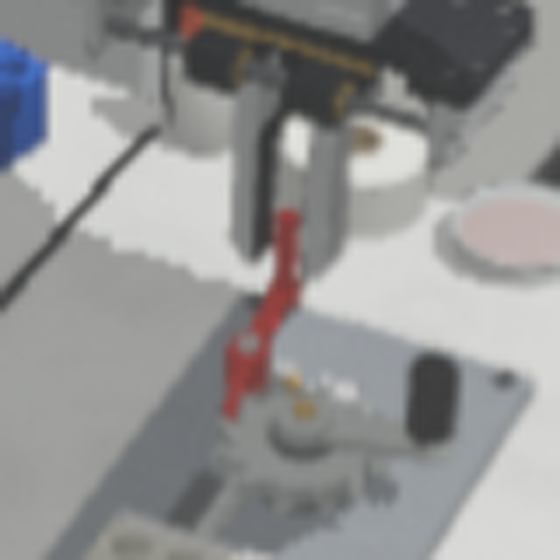

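The pin at crop (287,215–300) stands between the two fingertips. Now I'll sweep it along its arc, then back the pushing finger off, open and lift.

>>> play_rows:
  series:
    - [[0, 0, -0.006], 0, 0.78]
    - [[0.0005, 0, -0.012], 0, 0.78]
    - [[0, 0, -0.018], 0, 0.78]
    - [[-0.001, 0, -0.023], 0, 0.78]
    - [[-0.003, 0, -0.028], 0, 0.78]
    - [[-0.005, 0, -0.032], 0, 0.78]
    - [[-0.006, 0, -0.034], 0, 0.78]
    - [[-0.006, 0, -0.034], 0, 0.78]

```text
clock: 4.2
eef_pos: [512.2, -153.4, 48.4]
eef_rot: [-1.57, -0.001, -1.567]
wrist_force: [1.0, 0.3, -0.5]
finger_gap: 20.6
```

>>> play_rows:
  series:
    - [[0, 0, 0], 0, 0.7]
    - [[0, 0, 0], 0, 0.7]
    - [[0, -0.02, 0], 0, 0.7]
    - [[0, -0.05, 0], 0, 0.7]
    - [[0, -0.1, 0], 0, 0.7]
    - [[0.05, -0.13, -0.03], 0, 0.5]
    - [[0.09, -0.13, -0.03], 0, 0.5]
    - [[0.09, -0.13, -0.03], 0, 0.5]

```text
clock: 5.0
eef_pos: [481.9, -247.4, 180.0]
eef_rot: [-1.568, -0.004, -1.57]
wrist_force: [0.4, 0.2, -0.1]
finger_gap: 46.1
```

Run:
```python
from h import *
a=snap("scene");b=snap("top")
s=manip.read_state();print(s["clock"],s["eef_pos"],s["eef_rot"],s["finger_gap"],s["wrist_force"])
A=cv2.resize(a[140:210,330:400],(560,560),interpolation=cv2.INTER_CUBIC)
cv2.imwrite("pics/7.png",A[:,:,::-1])
print(proj("scene",[[546,-159,76],[516,-153,76],[516,-153,38]]))
```

```text
5.1 [ 482.25589056 -244.0475991   178.33285247] [-1.57006732e+00 -1.23085491e-03 -1.56853090e+00] 46.97418097173804 [-0.82648207 -0.60790601 -1.01194075]
[[365.57833611 154.0855106 ]
 [373.92248312 158.42225771]
 [373.23966436 168.77098529]]
```

View pics/7.png

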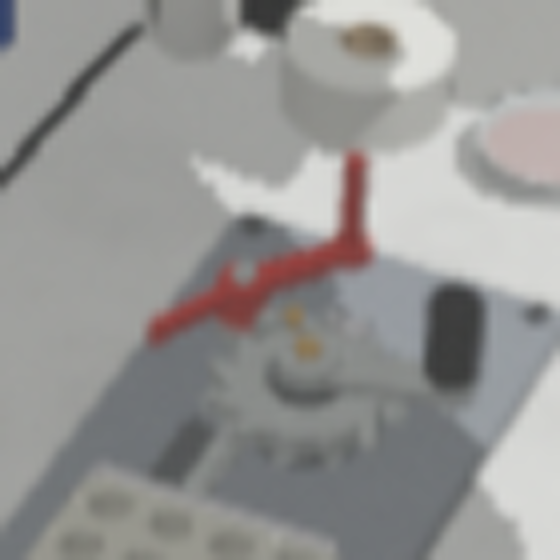

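The pawl is off. The pin top is at crop (355,155), i.e. image (374,159), against a predicted (374,158) for fully off. Next I'll line the jaws up tangentially over the knob and descend.

>>> play_rows:
  series:
    - [[-0.05, 0.03, -0.02], -0.14, 0.47]
    - [[-0.09, 0.05, -0.036], -0.28, 0.47]
    - [[-0.13, 0.06, -0.036], -0.42, 0.47]
    - [[-0.155, 0.068, -0.036], -0.56, 0.47]
    - [[-0.155, 0.068, -0.036], -0.7, 0.47]
    - [[-0.155, 0.068, -0.036], -0.84, 0.47]
    - [[-0.155, 0.068, -0.036], -0.98, 0.47]
    - [[-0.155, 0.068, -0.036], -1.12, 0.47]
    - [[-0.155, 0.068, -0.036], -1.26, 0.47]
    - [[-0.155, 0.068, -0.036], -1.4, 0.47]
    - [[-0.155, 0.068, -0.036], -1.54, 0.47]
    - [[-0.155, 0.068, -0.036], -1.68, 0.47]
    - [[-0.155, 0.068, -0.036], -1.825, 0.47]
    - [[-0.155, 0.068, -0.036], -1.825, 0.47]
    - [[-0.155, 0.08, -0.036], -1.825, 0.47]
    - [[-0.155, 0.092, -0.036], -1.825, 0.47]
    - [[-0.155, 0.104, -0.036], -1.825, 0.47]
    - [[-0.155, 0.116, -0.036], -1.825, 0.47]
    - [[-0.155, 0.116, -0.036], -1.825, 0.65]
    - [[-0.155, 0.116, -0.036], -1.825, 0.65]

```text
clock: 7.1
eef_pos: [445.9, -89.3, 61.9]
eef_rot: [-1.572, 0.0, 0.256]
wrist_force: [0.1, 0.1, 0.0]
finger_gap: 37.1
```

Run:
```python
from h import *
a=snap("scene");b=snap("top")
s=manip.read_state();print(s["clock"],s["eef_pos"],s["eef_rot"],s["joints"],s["finger_gap"],s["wrist_force"])
A=cv2.resize(a[150:220,340:410],(400,400),interpolation=cv2.INTER_CUBIC);B=cv2.resize(b[200:280,330:410],(400,400),interpolation=cv2.INTER_CUBIC)
cv2.imwrite("pics/8.png",np.hstack([A,B])[:,:,::-1])
```

```text
7.2 [446.26253933 -89.37494701  62.45651391] [-1.57248321e+00 -9.56042716e-04  2.56165959e-01] [-2.77587697e-01  2.75486866e-01  1.92419304e+00 -1.19580258e-03
  9.40231788e-01 -2.10384494e+00] 33.526697017359005 [-0.55530043 -1.4618947  -0.10503268]
```

View pics/8.png

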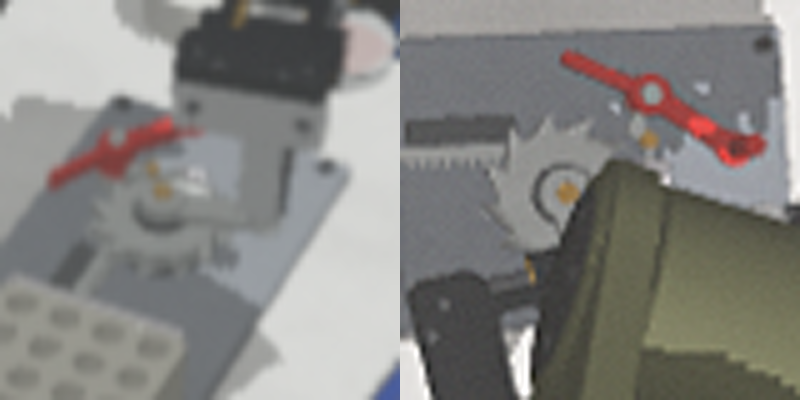

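The closed-around fingers hide the knob, with no contact force, and the pawl is clearly off in the top view. I'll cage the knob loosely and ease it round in arcs: z = 50·sin φ, x = 50·(1−cos φ), twist φ.

>>> play_rows:
  series:
    - [[0, 0, 0], 0, 0.755]
    - [[0, 0, 0], 0, 0.755]
    - [[0, 0, 0.0015], 0.03, 0.755]
    - [[0.0001, 0, 0.003], 0.06, 0.755]
    - [[0.0002, 0, 0.0045], 0.09, 0.755]
    - [[0.0004, 0, 0.006], 0.12, 0.755]
    - [[0.0006, 0, 0.0075], 0.15, 0.755]
    - [[0.0008, 0, 0.009], 0.18, 0.755]
    - [[0.0011, 0, 0.0104], 0.21, 0.755]
    - [[0.0014, 0, 0.0119], 0.24, 0.755]
    - [[0.0018, 0, 0.0133], 0.27, 0.755]
    - [[0.0022, 0, 0.0148], 0.3, 0.755]
    - [[0.0027, 0, 0.0162], 0.33, 0.755]
    - [[0.0032, 0, 0.0176], 0.36, 0.755]
    - [[0.0038, 0, 0.019], 0.39, 0.755]
    - [[0.0043, 0, 0.0204], 0.42, 0.755]
    - [[0.005, 0, 0.0217], 0.45, 0.755]
    - [[0.0057, 0, 0.0231], 0.48, 0.755]
    - [[0.0064, 0, 0.0244], 0.51, 0.755]
    - [[0.0071, 0, 0.0257], 0.54, 0.755]

```text
clock: 9.2
eef_pos: [446.8, -63.0, 62.8]
eef_rot: [-1.572, -0.002, -0.285]
wrist_force: [-0.6, -2.6, 1.4]
finger_gap: 23.1
```

>>> play_rows:
  series:
    - [[0, 0, 0.0015], 0.03, 0.755]
    - [[0.0001, 0, 0.003], 0.06, 0.755]
    - [[0.0002, 0, 0.0045], 0.09, 0.755]
    - [[0.0004, 0, 0.006], 0.12, 0.755]
    - [[0.0006, 0, 0.0075], 0.15, 0.755]
    - [[0.0008, 0, 0.009], 0.18, 0.755]
    - [[0.0011, 0, 0.0104], 0.21, 0.755]
    - [[0.0014, 0, 0.0119], 0.24, 0.755]
    - [[0.0018, 0, 0.0133], 0.27, 0.755]
    - [[0.0022, 0, 0.0148], 0.3, 0.755]
    - [[0.0027, 0, 0.0162], 0.33, 0.755]
    - [[0.0032, 0, 0.0176], 0.36, 0.755]
    - [[0.0038, 0, 0.019], 0.39, 0.755]
    - [[0.0043, 0, 0.0204], 0.42, 0.755]
    - [[0.005, 0, 0.0217], 0.45, 0.755]
    - [[0.0057, 0, 0.0231], 0.48, 0.755]
    - [[0.0064, 0, 0.0244], 0.51, 0.755]
    - [[0.0071, 0, 0.0257], 0.54, 0.755]

```text
clock: 11.0
eef_pos: [460.6, -40.4, 62.8]
eef_rot: [-1.571, -0.003, -0.826]
wrist_force: [-2.5, -1.6, 0.5]
finger_gap: 23.0
```

Drag is about 2.6–3 N, as expected for the hub. Continuing.

>>> play_rows:
  series:
    - [[0, 0, 0.0015], 0.03, 0.755]
    - [[0.0001, 0, 0.003], 0.06, 0.755]
    - [[0.0002, 0, 0.0045], 0.09, 0.755]
    - [[0.0004, 0, 0.006], 0.12, 0.755]
    - [[0.0006, 0, 0.0075], 0.15, 0.755]
    - [[0.0008, 0, 0.009], 0.18, 0.755]
    - [[0.0011, 0, 0.0104], 0.21, 0.755]
    - [[0.0014, 0, 0.0119], 0.24, 0.755]
    - [[0.0018, 0, 0.0133], 0.27, 0.755]
    - [[0.0022, 0, 0.0148], 0.3, 0.755]
    - [[0.0027, 0, 0.0162], 0.33, 0.755]
    - [[0.0032, 0, 0.0176], 0.36, 0.755]
    - [[0.0038, 0, 0.019], 0.39, 0.755]
    - [[0.0043, 0, 0.0204], 0.42, 0.755]
    - [[0.0048, 0, 0.021], 0.44, 0.755]

```text
clock: 12.5
eef_pos: [479.1, -29.7, 62.9]
eef_rot: [-1.571, -0.003, -1.267]
wrist_force: [-2.9, -0.1, -0.4]
finger_gap: 22.8
```

>>> play_rows:
  series:
    - [[0, 0, 0.0008], 0.015, 0.755]
    - [[0, 0, 0.0015], 0.03, 0.755]
    - [[0.0001, 0, 0.0023], 0.045, 0.755]
    - [[0.0001, 0, 0.003], 0.06, 0.755]
    - [[0.0001, 0, 0.003], 0.06, 0.755]

```text
clock: 13.0
eef_pos: [482.1, -28.9, 62.9]
eef_rot: [-1.57, -0.003, -1.328]
wrist_force: [-1.9, -0.1, -0.1]
finger_gap: 23.0
```

>>> play_rows:
  series:
    - [[0, 0, 0.0008], 0.015, 0.755]
    - [[0, 0, 0.0015], 0.03, 0.755]
    - [[0.0001, 0, 0.0023], 0.045, 0.755]
    - [[0.0001, 0, 0.003], 0.06, 0.755]
    - [[0.0001, 0, 0.003], 0.06, 0.755]

```text
clock: 13.5
eef_pos: [485.1, -28.3, 62.9]
eef_rot: [-1.57, -0.002, -1.389]
wrist_force: [-1.4, -0.4, -0.4]
finger_gap: 23.1
```

>>> play_rows:
  series:
    - [[0, 0, 0.0008], 0.015, 0.755]
    - [[0, 0, 0.0015], 0.03, 0.755]
    - [[0, 0, 0.0022], 0.04, 0.755]
    - [[0, 0, 0.0022], 0.04, 0.755]

```text
clock: 13.9
eef_pos: [486.2, -27.9, 62.8]
eef_rot: [-1.573, -0.002, -1.43]
wrist_force: [-11.5, -2.2, 7.6]
finger_gap: 23.3
```

The force rises to 11.5 N and the motion stalls after about 1.69 rad, so this looks like the slack stop. I'll release, lift clear and look.

>>> play_rows:
  series:
    - [[0, 0, -0.001], 0, 0.755]
    - [[0, 0, -0.001], 0, 0.7]
    - [[0, 0, -0.001], 0, 0.65]
    - [[0, 0, -0.001], 0, 0.65]
    - [[0, -0.015, -0.001], 0, 0.65]
    - [[0, -0.035, -0.001], 0, 0.65]
    - [[0, -0.07, -0.001], 0, 0.65]
    - [[0, -0.11, -0.001], 0, 0.65]
    - [[0.05, -0.13, 0], 0, 0.65]
    - [[0.1, -0.13, 0], 0, 0.65]
    - [[0.15, -0.13, 0], 0, 0.65]
    - [[0.2, -0.13, -0.02], 0, 0.65]
    - [[0.22, -0.13, -0.02], 0, 0.65]
    - [[0.22, -0.13, -0.02], 0, 0.65]
    - [[0.22, -0.13, -0.02], 0, 0.65]

```text
clock: 15.4
eef_pos: [497.5, -248.3, 193.0]
eef_rot: [-1.573, -0.002, -1.431]
wrist_force: [-0.2, -0.2, 0.2]
finger_gap: 33.1
```

Run:
```python
from h import *
a=snap("scene");b=snap("top");np.save("b2.npy",b);np.save("a2.npy",a)
s=manip.read_state();print(s["clock"],s["eef_pos"],s["wrist_force"])
b0=np.load("b.npy")
f=lambda im:cv2.resize(im[190:285,270:420],None,fx=4,fy=4,interpolation=cv2.INTER_CUBIC)
A=cv2.resize(a[145:240,320:440],(480,380),interpolation=cv2.INTER_CUBIC)
B=f(b)
cv2.imwrite("pics/9.png",np.vstack([np.hstack([B,np.zeros((380,0,3),np.uint8)])])[:,:,::-1])
cv2.imwrite("pics/10.png",A[:,:,::-1])
```

```text
15.5 [ 497.74712109 -247.29145075  193.24709444] [ 0.71191152 -0.08127476 -0.42550541]
```

View pics/9.png

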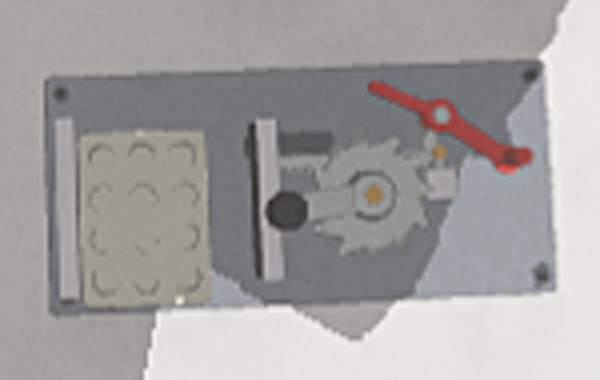

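View pics/10.png

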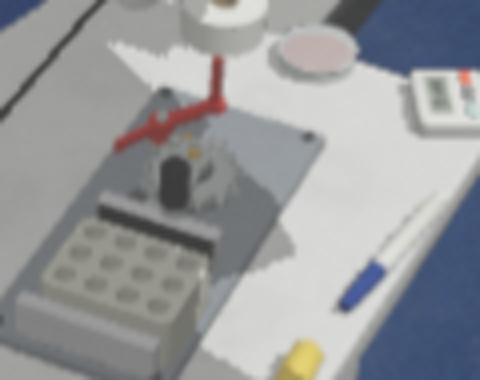

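The pawl is off, the jaw is well back at crop x≈265, the knob is at (287,210), and the vial block keeps its place (top-left corner (20,33) px in the crop both times). To be sure it reached the stop, I'll compute the knob angle and check the bottle and block for drift.

Run:
```python
from h import *
b0=np.load("b.npy");b=np.load("b2.npy")
k0=onz("top",(371.6,260.6),86);k1=onz("top",(270+287/4,190+210/4),86)
ax=onz("top",(363.3,238.6),52)
an=lambda k:np.arctan2(*(k-ax)[1::-1])
print(ax,k0,k1,np.linalg.norm((k1-ax)[:2]),"swept",(an(k0)-an(k1))%(2*np.pi))
e=[onz("top",p,12) for p in((270+52/4,190+315/4),(270+556/4,190+290/4))];d=e[0]-e[1]
print("plate dir",np.arctan2(d[1],d[0]),"crank",an(k1))
for n,(x0,y0,x1,y1) in dict(bottle=(180,238,225,278),block=(287,218,328,270)).items():
    g=[cv2.Canny(cv2.cvtColor(i[y0:y1,x0:x1],cv2.COLOR_RGB2GRAY),60,150).astype(np.float32) for i in(b0,b)]
    g=[cv2.GaussianBlur(i,(0,0),1.5) for i in g]
    print(n,cv2.phaseCorrelate(g[0],g[1]))
```

```text
[493.8418609  -75.98923533  52.        ] [447.62833023 -88.98845819  86.        ] [484.01429384 -25.8732408   86.        ] 51.07048053967614 swept 1.6513578978062444
plate dir 1.6378235480964451 crank 1.7644356412006124
bottle ((-1.2490071369740186, -13.506256187175865), 0.0723190066549513)
block ((-0.6743175952835045, 0.5972589717529573), 0.22206585966510536)
```

The sweep of 1.65 rad fits the range, but the crank sits 0.13 rad off the plate line, so the stop isn't proven. The bottle correlation is meaningless because the shadow changed. I'll go back to the knob, slightly higher, and press on gently to test the stop.

>>> play_rows:
  series:
    - [[-0.05, 0, 0.005], 0, 0.65]
    - [[-0.1, 0, 0.01], 0, 0.65]
    - [[-0.15, 0.01, 0.018], 0, 0.65]
    - [[-0.2, 0.02, 0.018], 0, 0.65]
    - [[-0.2194, 0.03, 0.018], 0, 0.65]
    - [[-0.2194, 0.06, 0.018], 0, 0.65]
    - [[-0.2194, 0.085, 0.018], 0, 0.65]
    - [[-0.2194, 0.1, 0.018], 0, 0.65]
    - [[-0.2194, 0.115, 0.018], 0, 0.65]
    - [[-0.2194, 0.127, 0.018], 0, 0.65]
    - [[-0.2194, 0.127, 0.018], 0, 0.7]
    - [[-0.2194, 0.127, 0.018], 0, 0.755]
    - [[-0.2194, 0.127, 0.018], 0, 0.755]

```text
clock: 16.8
eef_pos: [484.7, -27.7, 66.6]
eef_rot: [-1.572, -0.002, -1.429]
wrist_force: [0.5, -0.3, -0.7]
finger_gap: 23.1
```

>>> play_rows:
  series:
    - [[0, 0, 0.0008], 0.01, 0.755]
    - [[0, 0, 0.0016], 0.02, 0.755]
    - [[0, 0, 0.002], 0.03, 0.755]
    - [[0, 0, 0.002], 0.03, 0.755]

```text
clock: 17.2
eef_pos: [486.0, -27.6, 66.9]
eef_rot: [-1.574, -0.002, -1.46]
wrist_force: [-7.9, -1.5, 6.7]
finger_gap: 23.2
```

>>> play_rows:
  series:
    - [[0, 0, 0.0008], 0.01, 0.755]
    - [[0, 0, 0.0015], 0.02, 0.755]
    - [[0, 0, 0.0015], 0.02, 0.755]

```text
clock: 17.5
eef_pos: [486.1, -27.4, 66.9]
eef_rot: [-1.577, -0.002, -1.48]
wrist_force: [-12.0, -1.6, 7.0]
finger_gap: 23.3
```

It stalls at the same spot, x = 486.1, at a different tip height, with 12 N against 2.5 N of hub drag. That is the hard stop. Releasing and retreating.

>>> play_rows:
  series:
    - [[0, 0, -0.001], 0, 0.755]
    - [[0, 0, -0.001], 0, 0.7]
    - [[0, 0, -0.001], 0, 0.65]
    - [[0, 0, -0.001], 0, 0.65]
    - [[0, -0.015, -0.001], 0, 0.65]
    - [[0, -0.035, -0.001], 0, 0.65]
    - [[0, -0.07, -0.001], 0, 0.65]
    - [[0, -0.11, -0.001], 0, 0.65]
    - [[0.05, -0.13, 0], 0, 0.65]
    - [[0.1, -0.13, 0], 0, 0.65]
    - [[0.15, -0.13, 0], 0, 0.65]
    - [[0.2, -0.13, -0.02], 0, 0.65]
    - [[0.22, -0.13, -0.02], 0, 0.65]
    - [[0.22, -0.13, -0.02], 0, 0.65]
    - [[0.22, -0.13, -0.02], 0, 0.65]

```text
clock: 19.0
eef_pos: [486.8, -248.1, 197.2]
eef_rot: [-1.578, -0.002, -1.481]
wrist_force: [0.0, 0.2, 0.5]
finger_gap: 33.1
```

Run:
```python
from h import *
b0=np.load("b.npy");b=snap("top")
def cen(im,box,f):
    x0,y0,x1,y1=box;m=f(im[y0:y1,x0:x1].astype(int));y,x=np.where(m);return round(x.mean()+x0,1),round(y.mean()+y0,1),len(x)
bot=lambda c:(c.max(2)<110)&(c[...,0]>=c[...,2]+8)
kn=lambda c:c.max(2)<75
for im in(b0,b):print("bottle",cen(im,(175,232,228,282),bot))
print("knob",cen(b,(332,232,350,252),kn))
f=lambda im:cv2.resize(im[190:285,175:420],None,fx=3,fy=3,interpolation=cv2.INTER_CUBIC)
cv2.imwrite("pics/11.png",np.vstack([f(b0),f(b)])[:,:,::-1])
s=manip.read_state();print(s["clock"],s["eef_pos"],s["wrist_force"])
```

```text
bottle (np.float64(203.7), np.float64(258.0), 543)
bottle (np.float64(203.7), np.float64(252.9), 273)
knob (np.float64(339.2), np.float64(242.1), 97)
19.05 [ 486.95220167 -247.41478181  197.32092626] [-0.27452491  0.90284598  0.88404044]
```

View pics/11.png

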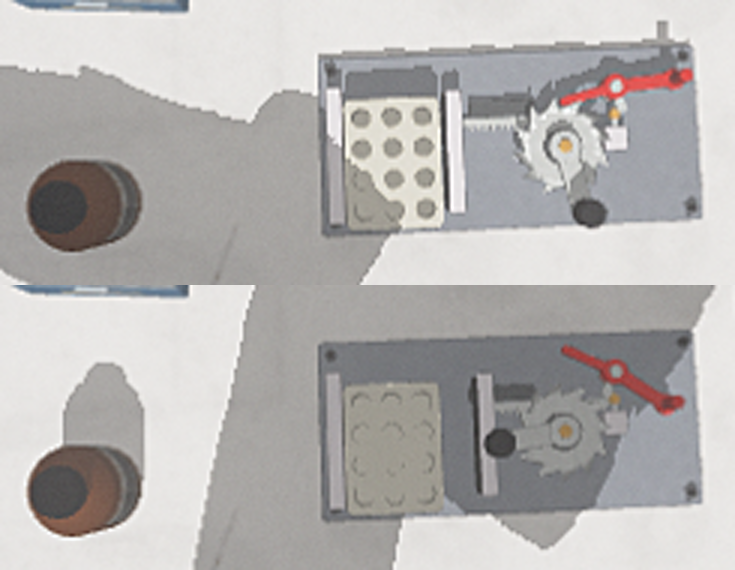

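The before (top) and after (bottom, offset by 285) pictures match: the bottle is at (85,205) against (85,490−285), and the block's left edge is at x≈345 in both. The jaw is back from x≈455 to x≈485 and the pawl is still off. Handing in.

```bash
python3 -c "
from cell import manip
print(manip.sign_off())"
```

```text
the job is handed in; nothing more can be done
None
```

The job is done and handed in at about 19 s of the 40 s allowed. I pushed the red pawl off by its pin, and it stayed off. I then eased the drum back clockwise by the knob over about 6 s, about 1.65 rad in all, until it reached its stop.

**Last checks**
- **Drum stop:** the knob stalled at the same place (TCP x = 486 mm) on two separate pushes, at about 12 N against 2.5 N of hub drag. That shows the hard stop. The camera put the crank 0.13 rad off the plate line, so I went back for the second push. I don't know whether 0 should line up with the plate.
- **Pawl, jaw, vial block and bottle:** the last top picture shows the pawl off and the jaw right back, with the block and bottle where they started.
- **Robot:** its last position was well clear of the clamp, touching nothing.

**Checks that disagreed:** my two automatic bottle comparisons gave false shifts because the arm's shadow had moved off the bottle. For the bottle I relied on comparing the before and after pictures by eye. The block's automatic check gave a shift of under 1 px at low confidence, and the pictures agreed.

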